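# Fit the filter and hold the vacuum pump's piston half drawn

## Task

Prepare the filter stand for a leak check: slide the pleated filter cartridge fully down onto the stand's upright spindle and let go of it, then take the knob of the hand pump and draw the piston rod straight up about 35 mm, half its stroke, so that the dark ring on the rod has just come out of the pump block. Finish while still holding the rod there, with its lower half still in the bore; do not pull it right out or force it sideways, and leave the other things on the bench alone.

Things in the scene. Friction and masses are not known exactly. Their poses are not given: they have to be found in the camera images.
- cartridge_center (a point): Centre (half-way up) of the loose filter cartridge: a white pleated cylinder standing upright, 48 mm across, 64 mm high, with an open 24 mm core right through it along its z axis; either end may go down. About 80 g.
- spindle_seat (a point): Point on the stand where the cartridge's underside must rest, on the axis of the upright steel spindle: a 20 mm post with tapered tip that rises 52 mm above this point (so it ends inside the seated cartridge). The point is the top of a round black gasket, 16 mm above the bench. Its axes are the stand's: z up, y from the pump towards the spindle.
- bore_mouth (a point): Centre of the mouth of the pump's bore, in the top face of the pump block, a fixed upright aluminium block 40 x 40 mm whose top is 84 mm above the bench. The bore is vertical, 13 mm wide and 72 mm deep. Axes as the stand's.
- knob_center (a point): Centre of the black round grip knob (24 mm across, 26 mm high) on top of the piston rod. With the rod fully down the knob's centre is 29 mm above the bore mouth and 16 mm of bare rod shows under the knob. z is the rod's axis.
- petri_dish: Bystander: small round dish, 63 mm across, 14 mm high; origin at the centre of its underside.
- white_bottle: Bystander: white bottle, 49 mm across, 110 mm high; origin at the centre of its underside.
- dropper: Bystander: small amber dropper bottle, 32 mm across, 94 mm high; origin at the centre of its underside.
- vial: Bystander: clear vial with white cap, 23 mm across, 48 mm high; origin at the centre of its underside.
- beaker: Bystander: plastic beaker, 64 mm across, 78 mm high; origin at the centre of its underside.
- rod: The piston rod with its knob: a loose 12 mm steel rod, about 0.2 kg, 72 mm of it in the bore when fully down. Only its weight and rubbing resist a pull; it drops back if let go. A 4 mm wide dark ring on it has its lower edge 35 mm below the block's top when the rod is down. Origin at the centre of its lower end, 101 mm below the knob's centre.
- cartridge: The filter cartridge; origin at the centre of its underside.
- stand: The whole fixed filter stand; origin at the middle of its base plate's underside, on the bench. A fixed aluminium base plate 100 x 210 x 12 mm; the spindle stands 65 mm to one side of its middle (its +y), the pump 65 mm to the other; a thin brass pipe on the plate joins them.
There are look-alikes about, which are no part of the job. What is shaped like the cartridge but pink or purple is not meant.

How it is judged:
By the outcome, as a careful person would: the job done as asked, in the order asked, and still so for the second after the job is handed in, while the arm keeps its last pose, push and grip.
It also fails if it takes over 45 s, if anything falls off the work surface, if the arm or the gripper's body presses on something with over 40 N, if the wrist force passes 120 N, or if a joint passes its speed limit or range.

## Robot

A 6-joint arm with a two-finger parallel gripper is mounted at the origin on a cart in front of the work surface, level with it; the furniture and walls round the work are solid. World frame = base frame: x ahead of the robot, y to its left, z up, the work surface at z = 0. Lengths are in mm, angles in rad, forces in N, time in s.
With the tool pointing down it reaches from about 375 to 750 mm from the base axis. Payload 9 kg.
Tool frame: the origin (TCP) lies midway between the tips of the shut fingers; the grasp point (between the pads) lies 19 mm behind it; z points along the fingers, y is the line along which they close (so a half turn about z gives the same grasp; the last joint's range is limited). The gripper opens to 85 mm and grips with 20 to 120 N. Pads are 22 mm wide; open, the fingers measure 114 mm over their backs; the gripper's body (76 mm by 85 mm) begins 54 mm behind the grasp point. The pads swing forward as they close: fully open they stand 13 mm farther back than shut.
Start: joints at [-1.445, 0.104, 0.097, 1.564, 0, 1.353], TCP at [202.251, -564.917, 231.331] pointing down, gripper open.
Joint ranges: [-2.99, 2.99], [-0.84, 1.86], [-1.1, 1.16], [-1.84, 2.11], [-1.51, 1.56], [-3.14, 3.14]. Speed limits (rad/s): [2.22, 2.22, 2.57, 3.14, 3.14, 3.14].

## Interface

Orientations are given as a unit quaternion [x, y, z, w].
In Python, from station import robot gives the robot as it stands.
- The arm moves only by the tool jog_arm, never from a script. Its argument "increments" is a list of rows, each an object of numbers: "wx", "wy", "wz": the turn, a rotation vector about the world's x, y, z in degrees; "x", "y", "z": the shift along the world's x, y, z in m; "claw": the opening in per cent of the stroke, from 0 (shut) to 100 (fully open). A call has 1 to 12 rows; each row shifts and turns the commanded pose from where the row before left it; what a row does not reach is not made up. A row lasts 1/12 s, in which the tool goes at most 41.7 mm and 7.16 degrees, less where a joint would pass 70% of its speed; a pose out of reach is approached as far as the arm can. A call with a gripper value outside its range is refused whole. The fingers move at their own pace and stop on an object; "newtons" is the grip in N (left out, the last holds). Time passes only in rows, so rows that do not move let the fingers close. It gives the time, the measured TCP pose, the force, the opening and the grip force at its end, in the units of the state.
- robot.observe(): the state, without advancing time (a new reading comes with each control period).
- robot.snapshot(name): name is "side" or "top" or "wrist"; returns a dict with "color" (400x640x3 uint8, red, green, blue), "vfov" (degrees; the focal length in pixels is half the picture's height over the tangent of half this angle, whatever the lens; pixels are square), "cx", "cy" (the principal point, pixels), "eye" and "orientation" of the camera in the world. Camera axes: x right, y down, z forward; pixel columns grow to the right and rows downward; lengths in mm; the calibration is good to about 2 mm. A picture is of the moment at which its call begins. There is no depth.
- robot.sign_off(): hands the job in; it is judged then, once.
Trained networks look in the newest picture that a camera, given by its name, has taken for a name from the list of things; names that differ only in an ending like _2 or _b are one class to them, and where a whole thing is asked for, a point or a joint stands for the part that bears it (a point fixed in the world has none). Each returns a list of dicts, best first, with "conf" (0 to 1); they miss things now and then, are a little off and sometimes report something else, mostly with a low value. They report only what shows in the picture. A call takes as long as a camera call. They do not tell look-alikes from the thing itself.
- robot.trace(camera, label): "region" (400x640 bool, what is visible of it) and "extent" ([left, top, width, height] in pixels, round what is visible of it).
The state is a dict: "clock": time; "qpos": joint angles; "joint_vel": joint speeds; "joint_efforts": joint torques, N m; "position": TCP position; "tcp_rot": TCP orientation; "wrist_force": force on the tool from outside, world axes, zero at the start; "moment": the same for the moment, N m; "grip_width": opening from 0.0 (shut) to 1.0 (fully open); "finger_force": force on a finger pad.
Only numpy, scipy, OpenCV 4.12 (cv2) and the standard library are available. Lean on these libraries where they do the work, as an engineer would, in place of code of your own. Each camera call takes 0.05 s, during which the arm holds its last target. There are 200 camera calls.

## Working session

There is one attempt and no reset: what is moved stays moved. The work goes in short steps, Python scripts to look and compute and a tool call to move; the robot and the scene stay as the last step left them, time stands still between calls to the robot, and variables do not carry over. Pictures are saved under pics/ and viewed, at most 11 in all, crops included, and the job is handed in when it is done.

Besides the shell and the picture viewer there is one more tool, called after "Emit:" in YAML: its name, and indented under it one key for each argument. jog_arm: Moves the arm, as the interface text tells. Its arguments: {"type":"object","properties":{"increments":{"type":"array","items":{"type":"object","properties":{"wx":{"type":"number"},"wy":{"type":"number"},"wz":{"type":"number"},"x":{"type":"number"},"y":{"type":"number"},"z":{"type":"number"},"claw":{"type":"number"}}}},"newtons":{"type":"number"}},"required":["increments"]}

```bash
mkdir -p pics; cat > h.py <<'E'
import numpy as np, cv2
from scipy.spatial.transform import Rotation as R
from station import robot
def cam(s):
    f=200/np.tan(np.radians(s["vfov"])/2); return f,s["cx"],s["cy"],np.array(s["eye"]),R.from_quat(s["orientation"]).as_matrix()
def ray(s,u,v):
    f,cx,cy,e,M=cam(s); return e,M@np.array([(u-cx)/f,(v-cy)/f,1])
def atz(s,u,v,z):
    e,d=ray(s,u,v); return e+d*(z-e[2])/d[2]
def proj(s,p):
    f,cx,cy,e,M=cam(s); c=M.T@(np.array(p)-e); return np.array([f*c[0]/c[2]+cx,f*c[1]/c[2]+cy])
def tri(obs):
    A=np.zeros((3,3));b=np.zeros(3)
    for s,u,v in obs:
        e,d=ray(s,u,v); d=d/np.linalg.norm(d);P=np.eye(3)-np.outer(d,d);A+=P;b+=P@e
    return np.linalg.solve(A,b)
def save(s,n,crop=None,k=1):
    im=s["color"][:,:,::-1]
    if crop: l,t,w,h=crop; im=im[t:t+h,l:l+w]
    cv2.imwrite(f"pics/{n}.png",cv2.resize(im,None,fx=k,fy=k,interpolation=cv2.INTER_CUBIC))
E
python3 - <<'E'
from h import *
o=robot.observe(); print(o["clock"],o["position"],o["tcp_rot"],o["wrist_force"])
S={}
for c in("side","top"):
    s=robot.snapshot(c);S[c]=s;save(s,c+"0");print(c,s["vfov"],s["eye"],s["orientation"])
    for l in("cartridge","rod","stand","knob_center","bore_mouth","spindle_seat","cartridge_center"):
        for r in robot.trace(c,l)[:4]:
            print(l,round(r["conf"],2),r["extent"])
a=S["side"]["color"];b=S["top"]["color"]
cv2.imwrite("pics/both.png",cv2.resize(np.vstack([a,b])[:,:,::-1],None,fx=.75,fy=.75))
E
```

```text
0.0 [ 202.19275953 -564.56258105  230.48679555] [ 9.85264981e-01  1.71033534e-01  4.57213297e-05 -6.67846153e-04] [0.72185711 0.84799897 0.9819068 ]
side 53.11744942361648 [ 271.77496447 -612.26173041  545.58621662] [ 0.85172643 -0.15648004  0.09706033 -0.49056638]
cartridge 0.79 [218.2, 183.4, 26.0, 31.4]
cartridge 0.76 [291.9, 181.2, 21.5, 32.4]
cartridge 0.75 [252.4, 194.5, 20.0, 29.8]
cartridge 0.67 [253.2, 173.6, 18.0, 25.2]
rod 0.53 [323.3, 238.2, 14.8, 18.1]
stand 0.91 [263.6, 231.2, 94.2, 85.8]
knob_center 0.67 [240.4, 222.5, 13.7, 23.0]
knob_center 0.55 [321.7, 237.8, 15.7, 24.5]
bore_mouth 0.92 [262.0, 231.1, 98.8, 82.0]
bore_mouth 0.66 [321.4, 236.0, 13.8, 23.1]
spindle_seat 0.65 [258.4, 232.4, 102.1, 83.1]
cartridge_center 0.98 [253.6, 191.8, 17.2, 31.6]
cartridge_center 0.91 [255.0, 173.6, 20.7, 27.7]
cartridge_center 0.73 [219.4, 181.9, 21.0, 29.2]
cartridge_center 0.72 [292.7, 180.3, 15.2, 31.8]
top 57.100494193736644 [457.39223989  99.03294823 932.15569496] [-0.70098753  0.70988935 -0.03820042  0.05669492]
cartridge 0.8 [274.4, 245.1, 22.1, 21.5]
cartridge 0.75 [261.8, 198.5, 24.1, 23.5]
cartridge 0.65 [233.1, 233.7, 27.2, 18.4]
cartridge 0.56 [239.2, 268.4, 25.5, 23.1]
rod 0.51 [405.8, 226.4, 15.0, 6.6]
stand 0.74 [334.2, 209.6, 91.5, 63.6]
knob_center 0.56 [410.1, 225.0, 11.3, 9.3]
bore_mouth 0.89 [335.0, 210.2, 86.8, 59.7]
spindle_seat 0.79 [332.6, 214.8, 91.9, 58.4]
cartridge_center 0.75 [236.8, 233.0, 23.8, 19.4]
cartridge_center 0.66 [265.3, 201.0, 21.6, 22.6]
cartridge_center 0.59 [275.1, 245.7, 18.8, 24.1]
cartridge_center 0.46 [346.9, 132.4, 35.2, 30.0]
```

View pics/both.png

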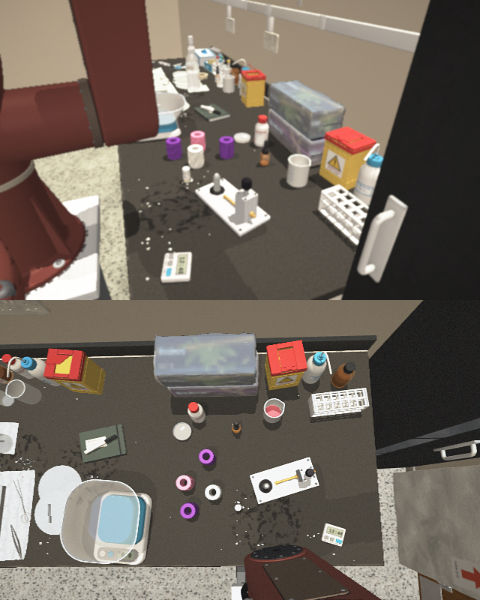

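Seen (side / top pixels): candidates are the white cartridge (262,209 / 284,256), a pink one (263,186 / 247,243), and two purple ones (229,198; 302,197 / 251,280; 275,209). The vial (248,234 / 318,277) and the beaker are also white. I choose the white one. The stand's spindle is at top (353,248) and its knob at about (411,230).

```bash
python3 - <<'E'
from h import *
s=robot.snapshot("side"); t=robot.snapshot("top")
a=cv2.resize(s["color"][150:320,200:380],(720,680)); b=cv2.resize(t["color"][190:300,225:435],(720,377))
cv2.imwrite("pics/c1.png",np.hstack([cv2.resize(a,(400,378)),b[:378][:, :].copy() if 0 else cv2.resize(b,(400,378))])[:,:,::-1]) 
a=cv2.resize(s["color"][160:320,210:370],(400,400),interpolation=2);b=cv2.resize(t["color"][192:302,228:438],(764//2*2//1,400))if 0 else cv2.resize(t["color"][185:305,235:435],(400,240),interpolation=2)
im=np.zeros((600,800,3),np.uint8); im[:400,:400]=a; im[:400,400:]=cv2.resize(t["color"][190:290,330:430],(400,400),interpolation=2); im[400:,:333]=cv2.resize(t["color"][190:310,225:425],(333,200),interpolation=2)
cv2.imwrite("pics/c1.png",im[:,:,::-1])
def best(c,l,u,v):
    rs=[r for r in robot.trace(c,l) if np.hypot(r["extent"][0]+r["extent"][2]/2-u,r["extent"][1]+r["extent"][3]/2-v)<14]
    out=[]
    for r in rs: 
        ys,xs=np.nonzero(r["region"]); out.append((r["conf"],xs.mean(),ys.mean(),xs.min(),xs.max(),ys.min(),ys.max()))
    return out
print(best("side","cartridge",262,209),best("top","cartridge",284,256))
print("cart top@64",atz(t,285,256,64),"tri",tri([(s,262.4,209.4),(t,285,256)]))
print("spindle base",atz(t,353,248,16),"knob top",atz(t,411,229,126))
for l in("petri_dish","white_bottle","dropper","vial","beaker"):
    for r in robot.trace("top",l)[:2]:
        e=r["extent"]; print(l,round(r["conf"],2),np.round(e),atz(t,e[0]+e[2]/2,e[1]+e[3]/2,40).round())
E
```

```text
[(0.82, np.float64(260.92245557350566), np.float64(208.09693053311793), np.int64(250), np.int64(271), np.int64(192), np.int64(224))] [(0.64, np.float64(284.39506172839504), np.float64(255.78086419753086), np.int64(274), np.int64(295), np.int64(246), np.int64(266))]
cart top@64 [449.59809888 207.25985187  64.        ] tri [451.41166551 210.93774873  30.24246527]
spindle base [466.94145317  44.91654418  16.        ] knob top [505.46106333 -75.58358033 126.        ]
white_bottle 0.67 [250. 134.  24.  30.] [717. 269.  40.]
dropper 0.68 [312. 164.   8.  14.] [656. 134.  40.]
dropper 0.59 [274. 245.  20.  20.] [452. 212.  40.]
vial 0.38 [312. 270.   8.  15.] [397. 135.  40.]
beaker 0.8 [350. 134.  29.  25.] [717.  11.  40.]
beaker 0.5 [312. 164.   7.  11.] [661. 136.  40.]
```

View pics/c1.png

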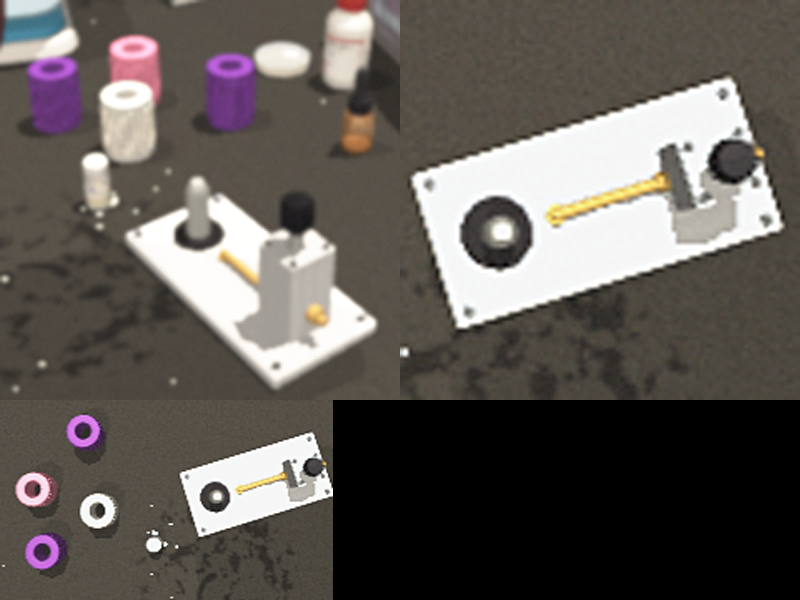

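The crop confirms the choice: the white pleated cartridge is at crop (127,120), with pink and purple ones around it. It triangulates to about (450,209,30), which fits its 32 mm centre height. Next I move above it, turning the tool so the fingers close along x.

Emit:
jog_arm:
  increments:
    - {"x":0.022,"y":0.033,"wz":7}
    - {"x":0.022,"y":0.033,"wz":7}
    - {"x":0.022,"y":0.033,"wz":7}
    - {"x":0.022,"y":0.033,"wz":7}
    - {"x":0.022,"y":0.033,"wz":7}
    - {"x":0.022,"y":0.033,"wz":7}
    - {"x":0.022,"y":0.033,"wz":7}
    - {"x":0.022,"y":0.033,"wz":7}
    - {"x":0.005,"y":0.039,"wz":7}
    - {"x":0.005,"y":0.039,"wz":7}
    - {"x":0.006,"y":0.039}
    - {"x":0.006,"y":0.039}

```text
schema error: expected keys wx, wy, wz, x, y, z, claw
```

Emit:
jog_arm:
  increments:
    - {"x":0.006,"y":0.039}
    - {"x":0.006,"y":0.039}
    - {"x":0.006,"y":0.039}
    - {"x":0.006,"y":0.039}
    - {"x":0.006,"y":0.039}
    - {"x":0.006,"y":0.039}
    - {"x":0.006,"y":0.039}
    - {"x":0.006,"y":0.039}
    - {"y":0.02}
    - {}

```text
schema error: expected keys wx, wy, wz, x, y, z, claw
```

```bash
python3 - <<'E'
from h import *
o=robot.observe(); print(o["clock"],o["position"],R.from_quat(o["tcp_rot"]).as_matrix().round(3).tolist(),o["wrist_force"],o["qpos"])
s=robot.snapshot("wrist");t=robot.snapshot("top");save(s,"w1");print(s["vfov"],s["eye"],R.from_quat(s["orientation"]).as_matrix().round(3).tolist())
for c,S in(("wrist",s),("top",t)):
  for r in robot.trace(c,"cartridge")[:5]:
    e=r["extent"];m=r["region"];print(c,round(r["conf"],2),np.round(e),S["color"][m].mean(0).round(),atz(S,e[0]+e[2]/2,e[1]+e[3]/2,64).round(1))
E
```

```text
1.25 [ 202.25413289 -564.91782286  231.32535754] [[0.941, 0.337, 0.0], [0.337, -0.941, -0.0], [-0.0, 0.0, -1.0]] [ 0.02058871 -0.416114    0.46542322] [-1.44469159e+00  1.04111854e-01  9.73029340e-02  1.56389563e+00
 -6.76568909e-06  1.35307246e+00]
66.46000208770025 [ 264.37638831 -541.63831352  373.42484567] [[0.336, -0.909, -0.248], [-0.942, -0.324, -0.088], [0.0, 0.263, -0.965]]
top 0.91 [263. 200.  24.  21.] [145.  86. 157.] [557.9 231.3  64. ]
top 0.71 [240. 267.  24.  27.] [144.  81. 161.] [393.6 283.7  64. ]
top 0.6 [234. 232.  26.  22.] [200. 159. 173.] [480.6 298.2  64. ]
```

View pics/w1.png

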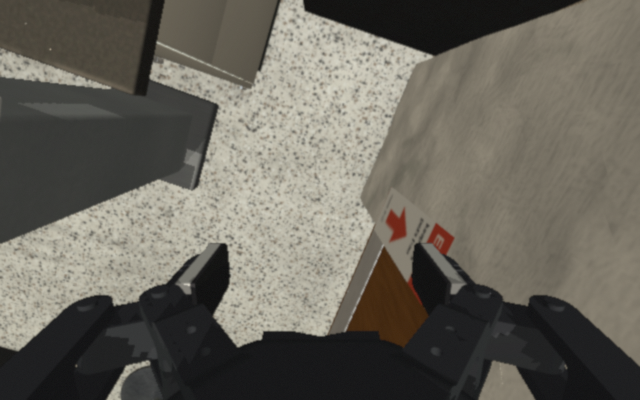

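The wrist picture shows only floor and cabinet, because the moves were refused: every key is required. I'll resend with full rows.

Emit:
jog_arm:
  increments:
    - {"x":0.022,"y":0.033,"z":0,"wx":0,"wy":0,"wz":7,"claw":100}
    - {"x":0.022,"y":0.033,"z":0,"wx":0,"wy":0,"wz":7,"claw":100}
    - {"x":0.022,"y":0.033,"z":0,"wx":0,"wy":0,"wz":7,"claw":100}
    - {"x":0.022,"y":0.033,"z":0,"wx":0,"wy":0,"wz":7,"claw":100}
    - {"x":0.022,"y":0.033,"z":0,"wx":0,"wy":0,"wz":7,"claw":100}
    - {"x":0.022,"y":0.033,"z":0,"wx":0,"wy":0,"wz":7,"claw":100}
    - {"x":0.022,"y":0.033,"z":0,"wx":0,"wy":0,"wz":7,"claw":100}
    - {"x":0.022,"y":0.033,"z":0,"wx":0,"wy":0,"wz":7,"claw":100}
    - {"x":0.005,"y":0.039,"z":0,"wx":0,"wy":0,"wz":7,"claw":100}
    - {"x":0.005,"y":0.039,"z":0,"wx":0,"wy":0,"wz":7,"claw":100}
    - {"x":0.006,"y":0.039,"z":0,"wx":0,"wy":0,"wz":0,"claw":100}
    - {"x":0.006,"y":0.039,"z":0,"wx":0,"wy":0,"wz":0,"claw":100}

```text
clock: 2.45
position: [400.2, -143.1, 231.5]
tcp_rot: [0.709, 0.705, 0.0, 0.0]
wrist_force: [0.6, -0.3, 1.4]
grip_width: 1.0
finger_force: 0.0
```

Emit:
jog_arm:
  increments:
    - {"x":0.006,"y":0.039,"z":0,"wx":0,"wy":0,"wz":0,"claw":100}
    - {"x":0.006,"y":0.039,"z":0,"wx":0,"wy":0,"wz":0,"claw":100}
    - {"x":0.006,"y":0.039,"z":0,"wx":0,"wy":0,"wz":0,"claw":100}
    - {"x":0.006,"y":0.039,"z":0,"wx":0,"wy":0,"wz":0,"claw":100}
    - {"x":0.006,"y":0.039,"z":0,"wx":0,"wy":0,"wz":0,"claw":100}
    - {"x":0.006,"y":0.039,"z":0,"wx":0,"wy":0,"wz":0,"claw":100}
    - {"x":0.006,"y":0.039,"z":0,"wx":0,"wy":0,"wz":0,"claw":100}
    - {"x":0.006,"y":0.039,"z":0,"wx":0,"wy":0,"wz":0,"claw":100}
    - {"x":0.002,"y":0.039,"z":0,"wx":0,"wy":0,"wz":0,"claw":100}
    - {"x":0,"y":0,"z":0,"wx":0,"wy":0,"wz":0,"claw":100}
    - {"x":0,"y":0,"z":0,"wx":0,"wy":0,"wz":0,"claw":100}

```text
clock: 3.37
position: [449.7, 207.8, 231.1]
tcp_rot: [0.708, 0.707, -0.0, -0.0]
wrist_force: [-0.4, -0.2, 0.1]
grip_width: 1.002
finger_force: 0.0
```

```bash
python3 - <<'E'
from h import *
o=robot.observe(); print(o["clock"],o["position"],R.from_quat(o["tcp_rot"]).as_matrix().round(3).tolist(),o["qpos"].round(2))
s=robot.snapshot("wrist");save(s,"w2");print(s["eye"])
for l in ("cartridge","stand","rod","vial"):
  for r in robot.trace("wrist",l)[:4]:
    e=r["extent"];m=r["region"];print(l,round(r["conf"],2),np.round(e),s["color"][m].mean(0).round(),atz(s,e[0]+e[2]/2,e[1]+e[3]/2,64).round(1))
E
```

```text
3.3667 [449.74004569 207.8422658  231.11577563] [[0.001, 1.0, -0.0], [1.0, -0.001, -0.0], [-0.0, -0.0, -1.0]] [ 0.17 -0.21 -0.21  1.57 -0.    1.74]
[449.40618661 275.21666799 373.19761335]
cartridge 0.75 [240.  71.  54.  51.] [178.  95. 195.] [397.5 290.9  64. ]
cartridge 0.74 [295. 147.  44.  49.] [223. 220. 212.] [445.3 217.6  64. ]
cartridge 0.67 [395. 127.  64.  48.] [155.  86. 169.] [556.3 237.6  64. ]
cartridge 0.56 [324.  54.  54.  56.] [230. 201. 211.] [478.5 303.9  64. ]
stand 0.74 [502. 290.  27.  13.] [123. 118. 107.] [672.9  70.4  64. ]
stand 0.63 [291. 253.  97.  87.] [220. 219. 214.] [470.2  70.7  64. ]
vial 0.88 [271. 218.  27.  30.] [213. 208. 192.] [409.6 149.3  64. ]
vial 0.42 [289. 250. 100.  92.] [220. 219. 214.] [470.5  71.2  64. ]
```

View pics/w2.png

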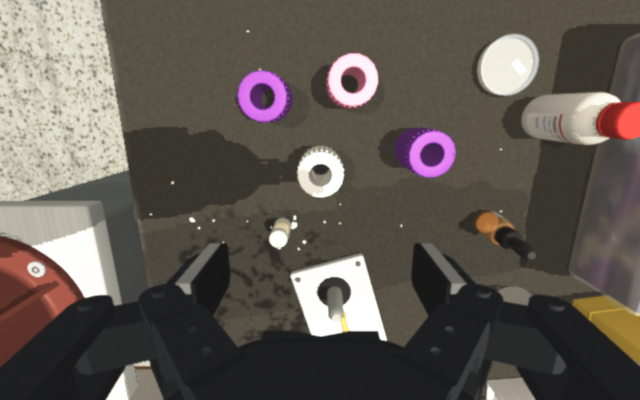

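The wrist view has the white cartridge at (321,172), pink at (352,80), purple at (264,96) and (431,153), and the spindle and gasket at (334,292). I'll fit projected models for accuracy.

```bash
cat > fit.py <<'E'
from h import *
from scipy.optimize import minimize
def cylmask(s,x,y,z0,z1,r,hole=None):
    a=np.linspace(0,2*np.pi,48);m=np.zeros((400*4,640*4),np.uint8)
    P=np.array([proj(s,(x+r*np.cos(t),y+r*np.sin(t),z)) for z in(z0,z1) for t in a])
    q=lambda P:np.round((P+.5)*4).astype(np.int32)
    cv2.fillConvexPoly(m,cv2.convexHull(q(P)),255)
    if hole:
        P=np.array([proj(s,(x+hole*np.cos(t),y+hole*np.sin(t),z1)) for t in a]);cv2.fillConvexPoly(m,q(P),0)
    return cv2.resize(m,(640,400),interpolation=cv2.INTER_AREA)/255.
def fitcyl(s,mask,x0,z0,z1,r,hole=None):
    f=lambda p:np.abs(cylmask(s,p[0],p[1],z0,z1,r,hole)-mask).sum()
    o=minimize(f,x0,method="Nelder-Mead",options=dict(initial_simplex=[x0,[x0[0]+6,x0[1]],[x0[0],x0[1]+6]],xatol=.1,fatol=.1));return o.x.round(1),round(o.fun,1),mask.sum()
def white(s,box,th):
    l,t,w,h=box;m=np.zeros((400,640));g=s["color"].astype(int).min(2);m[t:t+h,l:l+w]=(g[t:t+h,l:l+w]>th);return m
E
python3 - <<'E'
from fit import *
w=robot.snapshot("wrist");t=robot.snapshot("top");sd=robot.snapshot("side")
for th in(90,120):
    print("w",fitcyl(w,white(w,(290,140,62,62),th),[449,209],0,64,24,12))
    print("sd",fitcyl(sd,white(sd,(247,186,30,42),th),[449,209],0,64,24,12))
# gasket dark in top/ wrist
def dark(s,box,th):
    l,tt,ww,h=box;m=np.zeros((400,640),np.uint8);g=s["color"].max(2);m[tt:tt+h,l:l+ww]=g[tt:tt+h,l:l+ww]<th
    c,_=cv2.findContours(m,cv2.RETR_EXTERNAL,cv2.CHAIN_APPROX_NONE);c=max(c,key=cv2.contourArea);return cv2.fitEllipse(cv2.convexHull(c))
for th in(70,100,130):
    e=dark(t,(342,236,25,25),th);print("top gasket",e,atz(t,*e[0],16).round(1))
# plate corners in top
P=white(t,(325,200,110,80),150).astype(np.uint8);c,_=cv2.findContours(P,0,1);r=cv2.minAreaRect(max(c,key=cv2.contourArea));b=cv2.boxPoints(r)
W=np.array([atz(t,u,v,12)[:2] for u,v in b]);print(W.round(1).tolist(),W.mean(0),[np.linalg.norm(W[i]-W[i-1]).round(1) for i in range(4)])
save(w,"w3",(240,230,180,120),4)
E
```

```text
w (array([448.9, 213.8]), np.float64(385.8), np.float64(1844.0))
sd (array([450.5, 217.2]), np.float64(296.7), np.float64(869.0))
w (array([449. , 213.9]), np.float64(273.0), np.float64(1635.0))
sd (array([450.7, 217.3]), np.float64(121.0), np.float64(678.0))
top gasket ((353.6385498046875, 247.74913024902344), (16.807861328125, 17.276439666748047), 169.87156677246094) [467.5  43.3  16. ]
top gasket ((353.60162353515625, 247.90301513671875), (17.209684371948242, 17.83595848083496), 169.982666015625) [467.2  43.4  16. ]
top gasket ((353.6862487792969, 247.92739868164062), (17.49629783630371, 18.17673110961914), 174.2292022705078) [467.1  43.2  16. ]
[[503.7, 95.8], [564.2, -108.2], [468.0, -133.3], [408.7, 67.8]] [486.15205699 -19.48228562] [np.float64(99.0), np.float64(212.8), np.float64(99.4), np.float64(209.6)]
```

View pics/w3.png

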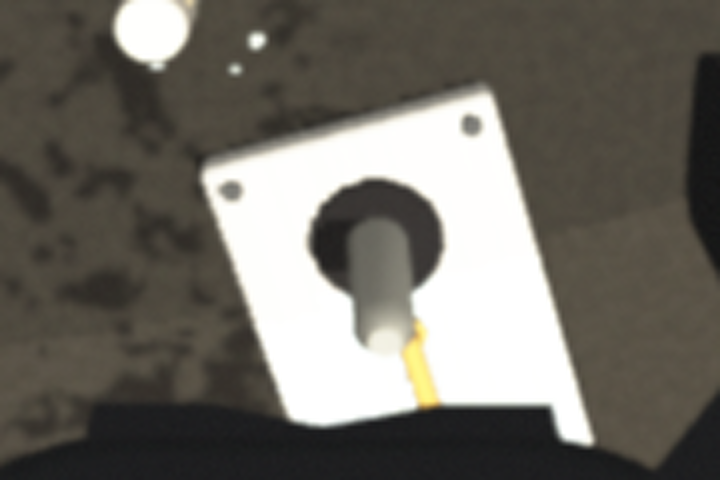

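Emit:
jog_arm:
  increments:
    - {"x":0,"y":0.003,"z":-0.04,"wx":0,"wy":0,"wz":0,"claw":100}
    - {"x":0,"y":0.002,"z":-0.04,"wx":0,"wy":0,"wz":0,"claw":100}
    - {"x":0,"y":0,"z":-0.04,"wx":0,"wy":0,"wz":0,"claw":100}
    - {"x":0,"y":0,"z":-0.04,"wx":0,"wy":0,"wz":0,"claw":100}
    - {"x":0,"y":0,"z":-0.03,"wx":0,"wy":0,"wz":0,"claw":100}
    - {"x":0,"y":0,"z":-0.012,"wx":0,"wy":0,"wz":0,"claw":100}
    - {"x":0,"y":0,"z":0,"wx":0,"wy":0,"wz":0,"claw":100}
    - {"x":0,"y":0,"z":0,"wx":0,"wy":0,"wz":0,"claw":100}

```text
clock: 4.43
position: [450.7, 210.9, 30.4]
tcp_rot: [0.709, 0.705, 0.0, 0.0]
wrist_force: [0.4, 0.0, 0.9]
grip_width: 1.002
finger_force: 0.0
```

```bash
python3 - <<'E'
from fit import *
w=robot.snapshot("wrist");t=robot.snapshot("top")
r=robot.trace("wrist","cartridge")
for q in r[:3]: print(q["conf"],np.round(q["extent"]),w["color"][q["region"]].mean(0).round())
print(robot.observe()["position"])
save(w,"w4")
E
```

```text
0.85 [328.   1. 159. 106.] [226. 193. 199.]
0.84 [473. 149. 167. 133.] [145.  79. 160.]
0.81 [260. 189. 114. 142.] [224. 219. 204.]
[452.18211126 211.33236876  31.93587565]
```

View pics/w4.png

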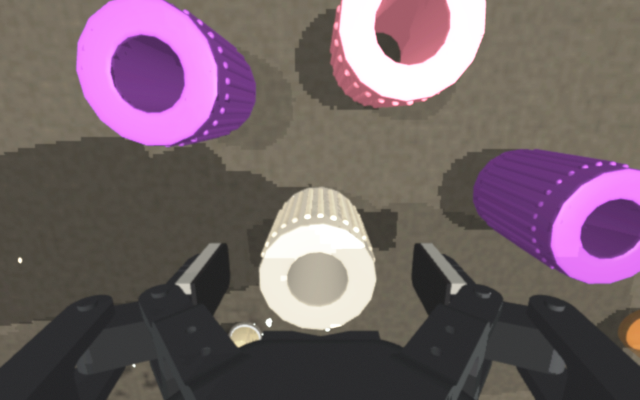

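The white cartridge sits between the fingers, its top centred at (317,277), about 3–4 mm further along +y. I'll shift and close.

Emit:
jog_arm:
  increments:
    - {"x":-0.001,"y":0.003,"z":0,"wx":0,"wy":0,"wz":0,"claw":100}
    - {"x":0,"y":0,"z":0,"wx":0,"wy":0,"wz":0,"claw":60}
    - {"x":0,"y":0,"z":0,"wx":0,"wy":0,"wz":0,"claw":40}
    - {"x":0,"y":0,"z":0,"wx":0,"wy":0,"wz":0,"claw":30}
    - {"x":0,"y":0,"z":0,"wx":0,"wy":0,"wz":0,"claw":30}
    - {"x":0,"y":0,"z":0,"wx":0,"wy":0,"wz":0,"claw":30}
    - {"x":0,"y":0,"z":0,"wx":0,"wy":0,"wz":0,"claw":30}
    - {"x":0,"y":0,"z":0,"wx":0,"wy":0,"wz":0,"claw":30}
  newtons: 30

```text
clock: 5.25
position: [449.6, 214.2, 29.9]
tcp_rot: [0.709, 0.705, 0.0, 0.0]
wrist_force: [-1.6, 0.9, 6.5]
grip_width: 0.552
finger_force: 31.1
```

Emit:
jog_arm:
  increments:
    - {"x":0,"y":0,"z":0.02,"wx":0,"wy":0,"wz":0,"claw":30}
    - {"x":0,"y":0,"z":0.03,"wx":0,"wy":0,"wz":0,"claw":30}
    - {"x":0,"y":0,"z":0.03,"wx":0,"wy":0,"wz":0,"claw":30}
    - {"x":0.003,"y":-0.03,"z":0,"wx":0,"wy":0,"wz":0,"claw":30}
    - {"x":0.003,"y":-0.03,"z":0,"wx":0,"wy":0,"wz":0,"claw":30}
    - {"x":0.003,"y":-0.03,"z":0,"wx":0,"wy":0,"wz":0,"claw":30}
    - {"x":0.003,"y":-0.03,"z":0,"wx":0,"wy":0,"wz":0,"claw":30}
    - {"x":0.003,"y":-0.03,"z":0,"wx":0,"wy":0,"wz":0,"claw":30}
    - {"x":0.003,"y":-0.02,"z":0,"wx":0,"wy":0,"wz":0,"claw":30}
    - {"x":0,"y":0,"z":0,"wx":0,"wy":0,"wz":0,"claw":30}
    - {"x":0,"y":0,"z":0,"wx":0,"wy":0,"wz":0,"claw":30}

```text
clock: 6.17
position: [467.2, 43.2, 109.1]
tcp_rot: [0.71, 0.704, -0.0, -0.0]
wrist_force: [-0.4, -0.5, -1.1]
grip_width: 0.555
finger_force: 31.3
```

```bash
python3 - <<'E'
from fit import *
print(np.mean([robot.observe()["position"]],0),robot.observe()["wrist_force"])
w=robot.snapshot("wrist");t=robot.snapshot("top");sd=robot.snapshot("side")
im=np.zeros((600,800,3),np.uint8)
im[:500,:]=0
a=cv2.resize(w["color"],(480,300),interpolation=3); im[:300,:480]=a
im[:300,480:800]=cv2.resize(sd["color"][190:265,240:320],(320,300),interpolation=2)
im[300:600,:300]=cv2.resize(t["color"][205:285,320:400],(300,300),interpolation=2)
cv2.imwrite("pics/m5.png",im[:,:,::-1])
for c,S in(("side",sd),("top",t),("wrist",w)):
  for r in robot.trace(c,"cartridge")[:5]: print(c,round(r["conf"],2),np.round(r["extent"]),S["color"][r["region"]].mean(0).round())
E
```

```text
[467.2077407   43.19987624 109.14887188] [-0.36381801 -0.46211136 -1.08251909]
side 0.84 [222. 182.  22.  29.] [109.  59. 126.]
side 0.6 [278. 194.  25.  40.] [185. 175. 160.]
side 0.49 [252. 178.  16.  23.] [202. 124. 142.]
side 0.38 [262. 232. 100.  82.] [203. 198. 190.]
top 0.88 [243. 273.  20.  21.] [151.  84. 167.]
top 0.76 [235. 234.  25.  18.] [200. 160. 173.]
top 0.72 [264. 198.  22.  22.] [155.  90. 169.]
wrist 0.61 [263. 193. 117. 143.] [220. 214. 198.]
```

View pics/m5.png

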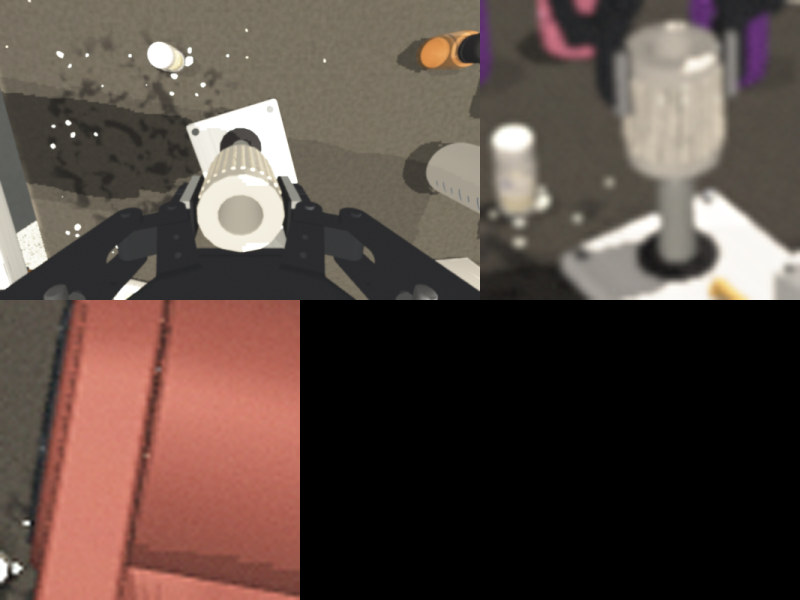

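```bash
python3 - <<'E'
from fit import *
w=robot.snapshot("wrist");sd=robot.snapshot("side")
o=robot.observe();p=o["position"];print(p,w["eye"]-p)
zb=80
# wrist: top-face bright ellipse, hole ellipse
g=w["color"].min(2)
for th in(170,190):
    m=np.zeros((400,640),np.uint8);m[225:340,255:385]=g[225:340,255:385]>th
    c,_=cv2.findContours(m,cv2.RETR_CCOMP,cv2.CHAIN_APPROX_NONE)
    for k in sorted(c,key=cv2.contourArea)[-2:]:
        h=cv2.convexHull(k);e=cv2.fitEllipse(h);print(th,np.round(e[0],1),np.round(e[1],1),atz(w,*e[0],zb+64).round(1))
print("wrist cyl",fitcyl(w,white(w,(255,190,130,150),120),[467,43],zb,zb+64,24,12))
# side: column profiles
G=sd["color"].astype(float).mean(2)
for v in(205,210,214,218,222,226,228,240,243,246,248,250): print(v,G[v,268:306].round().astype(int).tolist())
# expected axis columns
for z in(80,112,144,60,40,30,16): print(z,proj(sd,(467.3,43.3,z)).round(1))
# earlier wrist gasket pixel -> world
import copy
s2=copy.deepcopy(w); s2["eye"]=np.array([449.406,275.217,373.198]); M0=None
print("gasket from w2:",atz(s2,334,291,16),"tip",atz(s2,337,314.5,67))
E
```

```text
[467.17902891  44.65380648 109.30994723] [ -0.27860129  67.55926809 142.05707259]
170 [320.4 286.1] [53.  61.9] [466.6  46.1 144. ]
170 [331.8 276.8] [112.7 143.1] [471.1  50.2 144. ]
190 [320.4 286.4] [55.1 62.9] [466.5  45.9 144. ]
190 [320.6 283.5] [103.7 117.3] [466.6  47.2 144. ]
wrist cyl (array([466.8,  46.3]), np.float64(5918.0), np.float64(16053.0))
205 [60, 44, 38, 38, 50, 85, 119, 134, 126, 122, 145, 157, 156, 155, 152, 151, 153, 154, 154, 155, 155, 155, 157, 177, 213, 236, 242, 243, 237, 221, 191, 153, 119, 109, 127, 123, 87, 55]
210 [67, 51, 38, 37, 46, 73, 110, 130, 128, 132, 159, 171, 175, 172, 175, 177, 178, 179, 179, 178, 180, 181, 182, 183, 180, 177, 177, 178, 177, 177, 179, 170, 139, 115, 127, 123, 96, 73]
214 [73, 69, 58, 47, 45, 68, 104, 128, 127, 124, 148, 171, 177, 172, 175, 184, 194, 196, 179, 172, 175, 169, 183, 200, 192, 184, 182, 183, 185, 186, 187, 184, 151, 106, 87, 84, 78, 77]
218 [77, 78, 77, 77, 76, 85, 105, 126, 140, 141, 150, 168, 174, 175, 178, 188, 186, 182, 181, 190, 193, 179, 178, 187, 185, 183, 180, 179, 181, 185, 193, 198, 176, 124, 81, 75, 76,
[... 999 characters left out ...]
34, 137, 140, 140, 136, 131, 129, 157, 214, 245, 251, 252, 251, 251, 251, 251, 251, 251, 251, 251]
248 [77, 96, 129, 161, 191, 220, 235, 243, 248, 250, 249, 248, 242, 222, 178, 133, 109, 116, 130, 138, 141, 140, 135, 131, 119, 102, 93, 114, 156, 196, 232, 246, 248, 248, 247, 247, 247, 247]
250 [213, 235, 239, 240, 241, 241, 233, 218, 205, 201, 194, 175, 135, 86, 44, 42, 76, 112, 129, 137, 139, 139, 137, 130, 121, 102, 72, 51, 55, 82, 143, 213, 242, 247, 248, 248, 247, 247]
80 [288.  227.7]
112 [287.6 214.5]
144 [287.2 200.8]
60 [288.2 235.6]
40 [288.4 243.4]
30 [288.6 247.2]
16 [288.7 252.5]
gasket from w2: [466.22555232  47.76107244  16.        ] tip [467.50891716  49.29299415  67.        ]
```

```bash
python3 - <<'E'
from fit import *
sd=robot.snapshot("side");G=sd["color"].astype(float).mean(2)
print(robot.observe()["position"])
for u in(282,286,288,290,294): print(u,G[186:204,u].astype(int).tolist(),G[224:240,u].astype(int).tolist())
for d in(-3,0,3):
    a=np.linspace(0,6.28,73)
    f=lambda z,u:max(q[1] for q in (proj(sd,(467.3+.287*d+24*np.cos(t),43.3+.958*d+24*np.sin(t),z)) for t in a) if abs(q[0]-u)<1.5)
    g=lambda z,u:min(q[1] for q in (proj(sd,(467.3+.287*d+24*np.cos(t),43.3+.958*d+24*np.sin(t),z)) for t in a) if abs(q[0]-u)<1.5)
    print(d,"bottom row",f(79.5,288).round(2),"top-back row",g(143.5,287.5).round(2))
# gasket rows at columns left/right of post
for u in(280,282,296,298): print(u,G[240:266,u].astype(int).tolist())
a=np.linspace(0,6.28,73)
for u in(280,282,296,298):
    r=[q[1] for q in (proj(sd,(467.3+20*np.cos(t),43.3+20*np.sin(t),16)) for t in a) if abs(q[0]-u)<.8];print(u,min(r),max(r))
E
```

```text
[467.19893413  44.56001201 109.31786223]
282 [47, 62, 68, 74, 73, 75, 74, 75, 74, 84, 111, 137, 150, 153, 150, 142, 138, 144] [188, 187, 187, 188, 188, 184, 180, 174, 166, 141, 105, 79, 78, 78, 76, 76]
286 [65, 73, 74, 75, 73, 75, 74, 75, 88, 130, 166, 171, 171, 174, 174, 174, 174, 171] [182, 183, 183, 183, 186, 187, 185, 177, 176, 170, 149, 134, 132, 133, 132, 132]
288 [70, 76, 75, 76, 73, 75, 73, 75, 91, 129, 161, 168, 173, 178, 178, 179, 179, 175] [181, 183, 183, 183, 183, 182, 180, 176, 176, 173, 162, 152, 149, 146, 141, 140]
290 [71, 75, 76, 77, 75, 75, 74, 74, 84, 109, 138, 154, 168, 174, 176, 175, 175, 170] [181, 186, 186, 185, 186, 186, 186, 179, 176, 169, 154, 142, 139, 139, 139, 137]
294 [144, 148, 131, 104, 85, 82, 81, 82, 81, 88, 113, 138, 150, 153, 152, 149, 149, 171] [181, 182, 181, 180, 180, 175, 166, 165, 158, 131, 100, 84, 85, 93, 136, 195]
-3 bottom row 235.49 top-back row 195.78
0 bottom row 234.62 top-back row 195.05
3 bottom row 233.76 top-back row 194.32
280 [74, 75, 72, 93, 165, 240, 253, 251, 242, 208, 136, 71, 43, 38, 40, 48, 66, 98, 125, 141, 147, 147, 153, 188, 236, 249]
282 [74, 74, 86, 149, 233, 254, 254, 243, 178, 96, 46, 29, 26, 27, 29, 26, 28, 43, 82, 124, 142, 147, 154, 200, 242, 250]
296 [183, 238, 253, 254, 254, 254, 251, 227, 155, 87, 54, 51, 48, 48, 46, 47, 53, 94, 165, 226, 242, 240, 235, 234, 238, 244]
298 [235, 250, 254, 254, 253, 253, 251, 246, 231, 191, 143, 101, 79, 74, 83, 108, 149, 197, 230, 223, 200, 173, 157, 157, 180, 225]
280 250.0637946157177 255.84889690853186
282 248.4483093019629 256.9895890917555
296 248.4086599561324 256.221971192827
298 250.0110776762796 254.44333381906978
```

Emit:
jog_arm:
  increments:
    - {"x":0,"y":-0.001,"z":-0.008,"wx":0,"wy":0,"wz":0,"claw":30}
    - {"x":0,"y":0,"z":-0.006,"wx":0,"wy":0,"wz":0,"claw":30}
    - {"x":0,"y":0,"z":-0.005,"wx":0,"wy":0,"wz":0,"claw":30}
    - {"x":0,"y":0,"z":-0.005,"wx":0,"wy":0,"wz":0,"claw":30}
    - {"x":0,"y":0,"z":-0.005,"wx":0,"wy":0,"wz":0,"claw":30}
    - {"x":0,"y":0,"z":0,"wx":0,"wy":0,"wz":0,"claw":30}

```text
clock: 7.12
position: [466.6, 43.3, 79.0]
tcp_rot: [0.709, 0.705, -0.0, -0.001]
wrist_force: [0.3, 2.1, -1.8]
grip_width: 0.555
finger_force: 31.3
```

Emit:
jog_arm:
  increments:
    - {"x":0,"y":0.0005,"z":-0.008,"wx":0,"wy":0,"wz":0,"claw":30}
    - {"x":0,"y":0,"z":-0.008,"wx":0,"wy":0,"wz":0,"claw":30}
    - {"x":0,"y":0,"z":-0.008,"wx":0,"wy":0,"wz":0,"claw":30}
    - {"x":0,"y":0,"z":-0.005,"wx":0,"wy":0,"wz":0,"claw":30}
    - {"x":0,"y":0,"z":0,"wx":0,"wy":0,"wz":0,"claw":30}

```text
clock: 7.53
position: [466.3, 43.8, 49.7]
tcp_rot: [0.709, 0.705, -0.001, -0.001]
wrist_force: [-0.5, 0.5, -0.6]
grip_width: 0.558
finger_force: 31.3
```

Emit:
jog_arm:
  increments:
    - {"x":0,"y":0,"z":-0.0025,"wx":0,"wy":0,"wz":0,"claw":30}
    - {"x":0,"y":0,"z":-0.001,"wx":0,"wy":0,"wz":0,"claw":30}
    - {"x":0,"y":0,"z":0,"wx":0,"wy":0,"wz":0,"claw":30}

```text
clock: 7.78
position: [467.3, 43.6, 47.9]
tcp_rot: [0.709, 0.705, 0.0, 0.0]
wrist_force: [0.3, -0.5, 0.3]
grip_width: 0.555
finger_force: 31.3
```

Emit:
jog_arm:
  increments:
    - {"x":0,"y":0,"z":-0.001,"wx":0,"wy":0,"wz":0,"claw":30}
    - {"x":0,"y":0,"z":-0.001,"wx":0,"wy":0,"wz":0,"claw":30}
    - {"x":0,"y":0,"z":0,"wx":0,"wy":0,"wz":0,"claw":30}

```text
clock: 8.03
position: [467.5, 43.5, 46.0]
tcp_rot: [0.709, 0.705, 0.0, 0.0]
wrist_force: [-0.3, 0.4, -0.1]
grip_width: 0.556
finger_force: 31.4
```

Emit:
jog_arm:
  increments:
    - {"x":0,"y":0,"z":-0.001,"wx":0,"wy":0,"wz":0,"claw":30}
    - {"x":0,"y":0,"z":-0.001,"wx":0,"wy":0,"wz":0,"claw":30}
    - {"x":0,"y":0,"z":0,"wx":0,"wy":0,"wz":0,"claw":30}

```text
clock: 8.28
position: [467.6, 43.5, 45.8]
tcp_rot: [0.709, 0.705, 0.0, 0.0]
wrist_force: [-8.9, 1.4, 19.0]
grip_width: 0.554
finger_force: 32.9
```

Contact force is 19 N at the expected height, so it is seated. I'll release and rise.

Emit:
jog_arm:
  increments:
    - {"x":0,"y":0,"z":0.001,"wx":0,"wy":0,"wz":0,"claw":70}
    - {"x":0,"y":0,"z":0,"wx":0,"wy":0,"wz":0,"claw":90}
    - {"x":0,"y":0,"z":0,"wx":0,"wy":0,"wz":0,"claw":90}
    - {"x":0,"y":0,"z":0,"wx":0,"wy":0,"wz":0,"claw":90}
    - {"x":0,"y":0,"z":0.02,"wx":0,"wy":0,"wz":0,"claw":90}
    - {"x":0,"y":0,"z":0.035,"wx":0,"wy":0,"wz":0,"claw":90}
    - {"x":0,"y":0,"z":0.04,"wx":0,"wy":0,"wz":0,"claw":90}
    - {"x":0,"y":0,"z":0.04,"wx":0,"wy":0,"wz":0,"claw":90}
    - {"x":0,"y":0,"z":0.04,"wx":0,"wy":0,"wz":0,"claw":90}
    - {"x":0,"y":0,"z":0,"wx":0,"wy":0,"wz":0,"claw":90}

```text
clock: 9.12
position: [470.0, 43.1, 227.8]
tcp_rot: [0.709, 0.705, 0.003, 0.004]
wrist_force: [-0.2, -0.7, 1.0]
grip_width: 0.897
finger_force: 0.0
```

```bash
python3 - <<'E'
from fit import *
w=robot.snapshot("wrist");sd=robot.snapshot("side");t=robot.snapshot("top")
print(robot.observe()["position"])
im=np.zeros((600,800,3),np.uint8)
im[:300,:480]=cv2.resize(w["color"],(480,300),interpolation=3)
im[:300,480:800]=cv2.resize(sd["color"][190:265,240:320],(320,300),interpolation=2)
im[300:600,:400]=cv2.resize(sd["color"][220:310,265:385],(400,300),interpolation=2)
im[300:600,400:800]=cv2.resize(t["color"][200:275,345:445],(400,300),interpolation=2)
cv2.imwrite("pics/m6.png",im[:,:,::-1])
for d in("cartridge","rod","knob_center"):
  for c in("side","top"):
    for r in robot.trace(c,d)[:3]: print(d,c,round(r["conf"],2),np.round(r["extent"],1))
for z in(16,80): print(z,proj(sd,(467.3,43.3,z)))
G=sd["color"].astype(float).mean(2)
for u in(286,288,290): print(u,G[210:232,u].astype(int).tolist(),G[250:268,u].astype(int).tolist())
E
```

```text
[467.44816727  43.51724306 219.71704456]
cartridge side 0.97 [220.4 183.4  22.7  27.2]
cartridge side 0.9 [252.8 175.9  21.7  23.9]
cartridge side 0.86 [275.7 219.3  29.1  40.3]
cartridge top 0.78 [236.3 232.5  24.6  20.8]
cartridge top 0.72 [261.  199.   27.1  19.1]
cartridge top 0.65 [243.3 269.3  19.7  22.1]
rod side 0.73 [321.3 235.   15.3  24.4]
knob_center side 0.73 [319.6 236.6  16.8  22.8]
knob_center top 0.42 [254.3 135.7  20.8  25.8]
16 [288.71411826 252.4668519 ]
80 [287.96899929 227.65238541]
286 [67, 71, 74, 75, 76, 74, 76, 78, 75, 74, 81, 127, 206, 244, 248, 241, 209, 173, 165, 164, 159, 157] [175, 176, 180, 182, 184, 182, 180, 176, 162, 129, 119, 140, 174, 220, 244, 248, 249, 249]
288 [47, 54, 65, 71, 74, 75, 75, 76, 75, 72, 85, 152, 229, 248, 246, 225, 189, 177, 175, 175, 168, 188] [185, 182, 176, 173, 173, 173, 173, 177, 166, 139, 123, 174, 234, 248, 249, 249, 249, 249]
290 [44, 47, 53, 67, 74, 75, 76, 75, 75, 73, 88, 159, 236, 249, 246, 221, 186, 177, 176, 176, 172, 199] [178, 181, 182, 181, 179, 178, 177, 176, 166, 137, 125, 181, 238, 248, 249, 249, 249, 249]
```

View pics/m6.png

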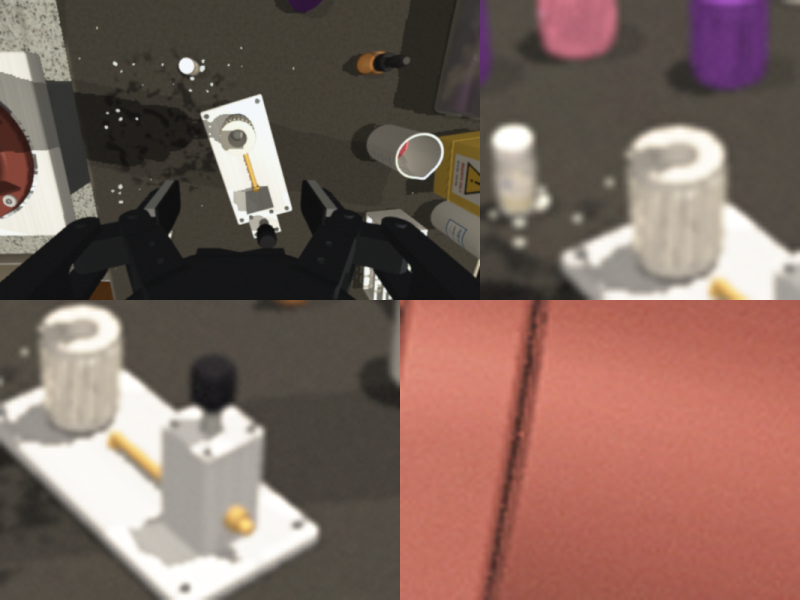

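The side crops show the cartridge down on the plate around the spindle, with the knob at about (329,245) in the side frame.

```bash
python3 - <<'E'
from fit import *
sd=robot.snapshot("side");G=sd["color"].max(2)
m=np.zeros((400,640),np.uint8);m[230:256,318:342]=G[230:256,318:342]<62
c,_=cv2.findContours(m,0,1);c=max(c,key=cv2.contourArea);print(cv2.boundingRect(c),cv2.minAreaRect(c))
print(proj(sd,(504.6,-81.8,113)),proj(sd,(504.6,-81.8,126)),proj(sd,(504.6,-81.8,84)))
print(fitcyl(sd,m.astype(float),[504.6,-81.8],100,126,12))
E
```

```text
(322, 237, 14, 16) ((328.5, 244.5), (15.0, 13.0), 90.0)
[328.49517534 245.32669116] [328.68351853 239.42830697] [328.08707277 258.10732702]
(array([505.4, -79.2]), np.float64(61.1), np.float64(193.0))
```

Emit:
jog_arm:
  increments:
    - {"x":0.01,"y":-0.035,"z":-0.005,"wx":0,"wy":0,"wz":0,"claw":90}
    - {"x":0.01,"y":-0.035,"z":-0.005,"wx":0,"wy":0,"wz":0,"claw":90}
    - {"x":0.01,"y":-0.035,"z":-0.005,"wx":0,"wy":0,"wz":0,"claw":90}
    - {"x":0.007,"y":-0.02,"z":-0.005,"wx":0,"wy":0,"wz":0,"claw":90}
    - {"x":0,"y":0,"z":0,"wx":0,"wy":0,"wz":0,"claw":90}
    - {"x":0,"y":0,"z":0,"wx":0,"wy":0,"wz":0,"claw":90}

```text
clock: 10.12
position: [503.9, -82.2, 199.0]
tcp_rot: [0.71, 0.704, -0.0, -0.001]
wrist_force: [1.2, 0.4, -0.4]
grip_width: 0.896
finger_force: 0.0
```

```bash
python3 - <<'E'
from fit import *
w=robot.snapshot("wrist");print(robot.observe()["position"])
save(w,"w7")
for r in robot.trace("wrist","knob_center")[:2]+robot.trace("wrist","rod")[:2]: e=r["extent"];print(r["conf"],np.round(e),atz(w,e[0]+e[2]/2,e[1]+e[3]/2,118))
E
```

```text
[503.89306859 -81.30894515 199.4336091 ]
0.59 [307. 183.  30.  37.] [504.60674373 -79.60160577 118.        ]
0.71 [242.   6.  64.  72.] [473.2177858   30.90457533 118.        ]
0.67 [302. 180.  34.  40.] [502.52594764 -78.39783032 118.        ]
```

View pics/w7.png

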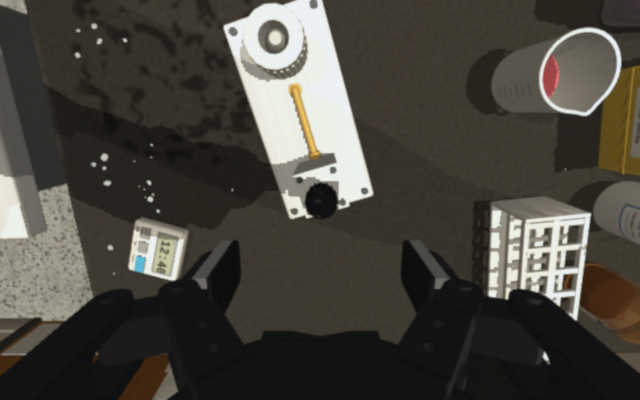

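The knob is at (321,201), centred between the fingers, which are at 228 and 412. I'll descend around it.

Emit:
jog_arm:
  increments:
    - {"x":0,"y":0,"z":-0.035,"wx":0,"wy":0,"wz":0,"claw":80}
    - {"x":0,"y":0,"z":-0.035,"wx":0,"wy":0,"wz":0,"claw":60}
    - {"x":0,"y":0,"z":-0.025,"wx":0,"wy":0,"wz":0,"claw":55}
    - {"x":0,"y":0,"z":-0.009,"wx":0,"wy":0,"wz":0,"claw":55}
    - {"x":0,"y":0,"z":0,"wx":0,"wy":0,"wz":0,"claw":55}
    - {"x":0,"y":0,"z":0,"wx":0,"wy":0,"wz":0,"claw":55}

```text
clock: 10.77
position: [504.6, -81.0, 97.0]
tcp_rot: [0.709, 0.706, 0.0, 0.0]
wrist_force: [0.1, 0.7, 0.9]
grip_width: 0.55
finger_force: 0.0
```

```bash
python3 - <<'E'
from fit import *
w=robot.snapshot("wrist");print(robot.observe()["position"])
save(w,"w8")
g=w["color"].max(2);m=np.zeros((400,640),np.uint8);m[220:360,280:365]=g[220:360,280:365]<60
E
```

```text
[505.19305457 -81.43190589  97.84755109]
```

View pics/w8.png

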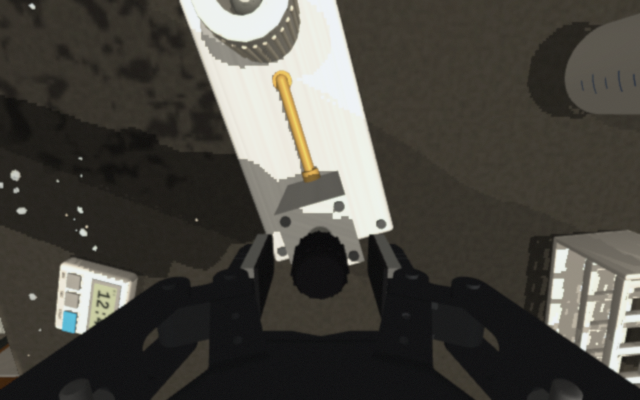

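The knob is at (320,272), midway between the fingers (268 and 372) and about 2–3 mm towards +y. I'll shift 2 mm and close.

Emit:
jog_arm:
  increments:
    - {"x":0,"y":0.002,"z":0,"wx":0,"wy":0,"wz":0,"claw":45}
    - {"x":0,"y":0,"z":0,"wx":0,"wy":0,"wz":0,"claw":35}
    - {"x":0,"y":0,"z":0,"wx":0,"wy":0,"wz":0,"claw":30}
    - {"x":0,"y":0,"z":0,"wx":0,"wy":0,"wz":0,"claw":10}
    - {"x":0,"y":0,"z":0,"wx":0,"wy":0,"wz":0,"claw":10}
    - {"x":0,"y":0,"z":0,"wx":0,"wy":0,"wz":0,"claw":10}
    - {"x":0,"y":0,"z":0,"wx":0,"wy":0,"wz":0,"claw":10}
  newtons: 40

```text
clock: 11.4
position: [504.9, -79.8, 97.1]
tcp_rot: [0.709, 0.705, 0.0, 0.001]
wrist_force: [-1.0, 0.8, 6.0]
grip_width: 0.267
finger_force: 38.9
```

Emit:
jog_arm:
  increments:
    - {"x":0,"y":0,"z":0.001,"wx":0,"wy":0,"wz":0,"claw":10}
    - {"x":0,"y":0,"z":0.001,"wx":0,"wy":0,"wz":0,"claw":10}
    - {"x":0,"y":0,"z":0,"wx":0,"wy":0,"wz":0,"claw":10}

```text
clock: 11.65
position: [504.2, -79.4, 97.9]
tcp_rot: [0.709, 0.705, -0.0, -0.0]
wrist_force: [0.6, -0.6, -1.8]
grip_width: 0.266
finger_force: 39.2
```

Emit:
jog_arm:
  increments:
    - {"x":0,"y":0,"z":0.005,"wx":0,"wy":0,"wz":0,"claw":10}
    - {"x":0,"y":0,"z":0.006,"wx":0,"wy":0,"wz":0,"claw":10}
    - {"x":0,"y":0,"z":0.006,"wx":0,"wy":0,"wz":0,"claw":10}
    - {"x":0,"y":0,"z":0.006,"wx":0,"wy":0,"wz":0,"claw":10}
    - {"x":0,"y":0,"z":0.005,"wx":0,"wy":0,"wz":0,"claw":10}
    - {"x":0,"y":0,"z":0.0055,"wx":0,"wy":0,"wz":0,"claw":10}
    - {"x":0,"y":0,"z":0,"wx":0,"wy":0,"wz":0,"claw":10}
    - {"x":0,"y":0,"z":0,"wx":0,"wy":0,"wz":0,"claw":10}
    - {"x":0,"y":0,"z":0,"wx":0,"wy":0,"wz":0,"claw":10}

```text
clock: 12.4
position: [504.2, -79.4, 131.2]
tcp_rot: [0.709, 0.705, -0.0, -0.0]
wrist_force: [0.0, 0.2, -2.1]
grip_width: 0.262
finger_force: 39.6
```

```bash
python3 - <<'E'
from fit import *
P=[]
for i in range(4):
    sd=robot.snapshot("side");o=robot.observe();P.append(o["position"]);F=o["wrist_force"]
print(np.mean(P,0),F,o["clock"])
im=np.hstack([cv2.resize(sd["color"][215:275,300:360],(400,400),interpolation=2),cv2.resize(sd["color"][180:310,250:380],(400,400),interpolation=2)])
cv2.imwrite("pics/m9.png",im[:,:,::-1])
for z in(84,88,119,135,148,161): print(z,proj(sd,(504.6,-80.5,z)).round(1))
print(sd["color"][225:272,328].mean(1).astype(int).tolist())
E
```

```text
[504.14390224 -79.36322349 131.0252602 ] [ 0.49638588 -0.21445541 -2.32925503] 12.6
84 [327.8 257.7]
88 [327.9 256. ]
119 [328.3 242.2]
135 [328.5 234.9]
148 [328.7 228.8]
161 [328.9 222.6]
[27, 24, 28, 26, 28, 26, 25, 26, 28, 25, 27, 25, 37, 77, 123, 140, 143, 142, 142, 142, 143, 143, 143, 143, 143, 141, 142, 141, 143, 142, 144, 142, 138, 119, 99, 115, 162, 212, 230, 219, 190, 183, 189, 181, 171, 169, 171]
```

View pics/m9.png

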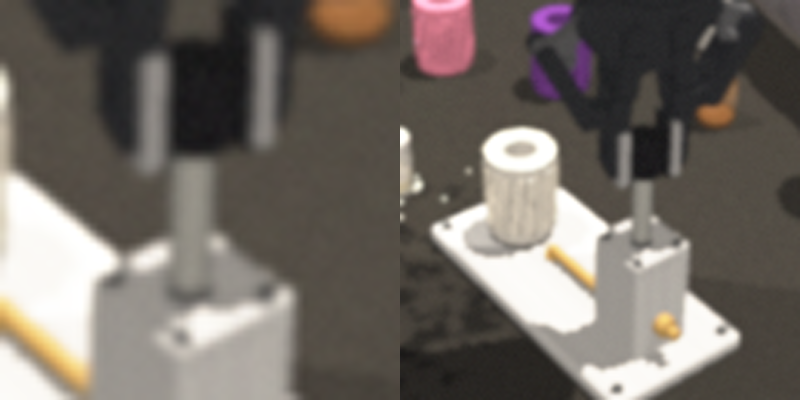

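Emit:
jog_arm:
  increments:
    - {"x":0,"y":0,"z":0.001,"wx":0,"wy":0,"wz":0,"claw":10}
    - {"x":0,"y":0,"z":0,"wx":0,"wy":0,"wz":0,"claw":10}
    - {"x":0,"y":0,"z":0,"wx":0,"wy":0,"wz":0,"claw":10}

```text
clock: 12.85
position: [504.2, -79.4, 132.3]
tcp_rot: [0.709, 0.705, -0.0, -0.0]
wrist_force: [0.0, -0.4, -1.8]
grip_width: 0.265
finger_force: 39.6
```

```bash
python3 - <<'E'
from fit import *
sd=robot.snapshot("side");o=robot.observe();print(o["position"],o["wrist_force"],o["finger_force"])
for u in(327,328,329):print(sd["color"][234:268,u].mean(1).astype(int).tolist())
for z in(84,88,100,120,136): print(z,proj(sd,(504.6-6*.287,-80.5-6*.958,z)).round(2))
E
```

```text
[504.20002386 -79.40356773 132.32842767] [-0.05618601 -0.8183261  -2.0520218 ] 39.568248558207415
[25, 29, 31, 62, 100, 125, 133, 135, 135, 135, 136, 134, 137, 136, 135, 137, 136, 138, 137, 139, 137, 138, 137, 126, 103, 99, 128, 149, 184, 208, 178, 142, 156, 186]
[26, 27, 32, 60, 101, 130, 140, 141, 142, 143, 143, 143, 143, 142, 143, 143, 142, 142, 142, 143, 142, 143, 141, 133, 106, 101, 133, 169, 212, 230, 219, 191, 182, 188]
[28, 26, 31, 55, 96, 129, 142, 145, 142, 142, 143, 142, 142, 143, 142, 141, 141, 140, 140, 138, 138, 139, 138, 127, 103, 104, 147, 203, 237, 245, 244, 235, 217, 189]
84 [328.15 259.76]
88 [328.21 258.02]
100 [328.38 252.75]
120 [328.66 243.77]
136 [328.9 236.4]
```

The ring's dark band sits at rows 257–260, right at the bore mouth (predicted 258.0–259.8). It has just come out, and the side loads are near zero. Handing in.

```bash
python3 -c "
from station import robot
print(robot.sign_off())"
```

```text
the job is handed in; nothing more can be done
None
```

The job is handed in: the white cartridge is seated on the spindle and released, and the gripper is still holding the pump rod about 35 mm up, with the dark ring just out of the block (the sign-off reported no verdict).

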